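# Open the child-safe egg cupboard

### The job

The little cupboard's door stands ajar, held by a spring safety catch on its inside. Reach down through the gap above the door's free end, push the catch down and, keeping it down, draw the door off the catch; leave the door standing open by 60 degrees or more. Leave the egg cups, the salt pig and the poaching cup where they are.

Things in the scene. Friction and masses are not known exactly. Their poses are not given: they have to be found in the camera images.
- cupboard: White lacquered cupboard, fixed, 234 mm wide (y), 180 deep (x), 200 high. Origin on the shelf surface (z = 0) under the middle of its front edge; front plane at x = 0 facing -x to the robot, z up. A lip at x = 0 to 12 mm hangs under the front of the top, underside 178 mm above the shelf; the catch hooks behind it.
- door (a joint): Angle of the birch door, rad: 0 shut, grows as it swings out to the robot, stop at 1.75. Panel 232 mm wide, 196 high, 16 thick, top edge 200 mm above the shelf. Hinge upright at the cupboard's left (+y) front corner, free edge on the right (-y). Starts at 0.27 to 0.36; the catch stops it at about 0.38 unless pushed down. It stays where it is left (friction 0.15 N m).
- door_hinge (a point): Point on the hinge axis, 200 mm above the shelf, in the plane of the door's inner face. Frame turns with the door: -y runs along the door to its free edge (232 mm away), +x points square off the inner face into the cupboard, z up; panel at x = -16 to 0 mm. Opening turns it clockwise seen from above (its yaw = cupboard's yaw minus door angle).
- catch_pad (a point): Centre of the top of the catch's flat grey thumb pad, 45 mm (x) by 44 (y); axes as door_hinge. Moves with the door: 185 mm from the hinge along the door, 23 mm behind its inner face, at rest 24 mm below the door top. A 14 mm wide arm runs on in +x to a barb 92 mm behind the inner face. The free gap above the pad, door face to cupboard front, is at first about 50 mm or more.
- catch (a joint): How far the catch is pushed straight down, in m: 0 at rest, stop at 0.018. It springs back up when let go. The barb clears the lip when pushed down 0.008 or more. It takes about 2 N to start and 5.5 N at the stop. Once the door is past 0.55 the barb is outside the lip and the catch may be let go.
- egg_cup_a: Loose stainless egg cup, 50 mm across, 70 mm high, origin at the centre of its underside. Bystander.
- egg_cup_b: Second egg cup, the same. Bystander.
- salt_pig: Loose ceramic salt pig with wooden lid, 116 mm across, 125 mm high, origin at the centre of its underside. Bystander.
- poaching_cup: Loose orange hard silicone poaching cup, 84 mm across, 35 mm high, standing on the cupboard top near its back, origin at the centre of its underside. Bystander.

How it is judged (in metres and radians):
On the way:
1. the catch is pushed down (7 mm or more) while the door is still held ajar (under 0.42 rad) (value of joint catch above 0.007 m and value of joint door below 0.42 rad), for 0.05 s.
At the end, for the whole second after the job is handed in: The door stands still, open by at least 1.03 rad (59 degrees), and the catch has sprung back up (within 4 mm of rest) (value of joint door above 1.03 rad and velocity of joint door between -0.05 and 0.05 rad/s and value of joint catch below 0.004 m); the robot touches nothing.
It fails at once if an egg cup is moved more than 25 mm or tipped (distance of any of egg_cup_a, egg_cup_b from where it was at the start of the episode above 0.025 m or angle between any of egg_cup_a, egg_cup_b's own z axis and vertical above 0.5 rad).
It fails at once if the salt pig or the poaching cup is moved more than 25 mm or tipped (distance of any of salt_pig, poaching_cup from where it was at the start of the episode above 0.025 m or angle between any of salt_pig, poaching_cup's own z axis and vertical above 0.5 rad).
It also fails if it takes over 35 s, if anything falls off the work surface, if the arm or the gripper's body presses on something with over 40 N, if the wrist force passes 120 N, or if a joint passes its speed limit or range.

### The arm

A 6-joint arm with a two-finger parallel gripper is mounted at the origin on the work surface. World frame = base frame: x ahead of the robot, y to its left, z up, the work surface at z = 0. Lengths are in m, angles in degrees, forces in N, time in s.
With the tool pointing down it reaches from about 0.325 to 0.9 m from the base axis. Payload 6.1 kg.
Tool frame: the origin (TCP) lies at the very end of the fingers, on their centre line; the grasp point (between the pads) lies 19 mm behind it (ctrl.pinch_z is the distance from the TCP to the grasp point, in m); z points along the fingers, y is the direction in which the jaws open and shut (so a half turn about z gives the same grasp; the last joint's range is limited). The gripper opens to 87 mm and grips with 3 to 60 N. Pads are 19 mm wide; open, the fingers measure 117 mm over their backs; the gripper's body (75 mm by 190 mm) begins 51 mm behind the grasp point.
Start: joints at [64.28, 12.628, 87.462, -0, 79.91, -7.225], TCP at [0.198, 0.593, 0.223] pointing down, gripper open.
Joint ranges: [-170.65, 170.65], [-52.31, 119.04], [5.05, 147.46], [-71.25, 251.25], [11.57, 151.72], [-153.62, 153.62]. Speed limits (degrees/s): [147.25, 147.25, 172.46, 180, 180, 180].

### API

Orientations are given as [roll, pitch, yaw] about the fixed x, y, z axes, in that order (R = Rz(yaw) Ry(pitch) Rx(roll)).
In Python, from cell import ctrl, snapshot, camera_info, spot_in, masks_of gives the robot as it stands. The module is installed in compiled form; this text tells all that it offers.
- The arm moves only by the tool drive_tool, never from a script. Its argument "steps" is one flat list of numbers, 7 for each row, row after row: the turn, a rotation vector about the tool's x, y, z scaled (see below), then the shift along the tool's x, y, z scaled (see below), then the gripper command: -1 is shut, 1 is fully open, values between are in proportion. In form: [wx, wy, wz, dx, dy, dz, fingers, wx, wy, wz, dx, dy, dz, fingers, ...]. A call has 1 to 20 rows; each row is the pose to reach, as a shift and turn from the pose commanded when the call began, along the tool's axes at that moment; what a row does not reach only later rows make up. The controller multiplies each number of a shift by 0.15 m and each number of a turn by 90 degrees. A row lasts 1/12 s, in which the tool goes at most 41.7 mm and 7.16 degrees, less where a joint would pass 70% of its speed; a pose out of reach is approached as far as the arm can. A call with a number of a shift or a turn outside -1 to 1 is refused whole. A call with a gripper value outside its range is refused whole. The fingers move at their own pace and stop on an object; the grip force is fixed at half the most. Time passes only in rows, so rows that repeat a pose let the fingers close. It gives the time, the measured TCP pose, the force and the opening at its end, in the units of the state.
- ctrl.get_obs(): the state, without advancing time (a new reading comes with each control period).
- snapshot(name): name is "scene" or "top" or "wrist"; returns the picture (400x640x3 uint8, red, green, blue); there is no depth.
- camera_info(name): a dict with "fx", "fy", "cx", "cy" (pixels), "k1" (the pictures are not rectified: a ray, as slopes to the right and down, at radius r is drawn at 1 + k1 r^2 times it, then the intrinsics apply), "R" (3x3) and "t" (3): a world point X has camera coordinates R X + t. Camera axes: x right, y down, z forward; pixel columns grow to the right and rows downward; lengths in m; the calibration is good to about 2 mm. A picture is of the moment at which its call begins: read the wrist's pose just before it. camera_info takes no time and is no camera call; for the wrist camera it gives the pose at the moment of the call.
- ctrl.job_done(): hands the job in, once; it reports no verdict.
Trained networks look in the newest picture that a camera, given by its name, has taken for a name from the list of things; names that differ only in an ending like _2 or _b are one class to them, and where a whole thing is asked for, a point or a joint stands for the part that bears it (a point fixed in the world has none). Each returns a list of dicts, best first, with "confidence" (0 to 1); they miss things now and then, are a little off and sometimes report something else, mostly with a low value. They report only what shows in the picture. A call takes as long as a camera call.
- spot_in(camera, target): "rect" ([left, top, right, bottom] in pixels, round what is visible of it).
- masks_of(camera, target): "mask" (400x640 bool, what is visible of it) and "rect" ([left, top, right, bottom] in pixels, round what is visible of it).
The state is a dict: "time": time; "qpos": joint angles; "joint_vel": joint speeds; "tau": joint torques, N m; "ee_pos": TCP position; "ee_rot": TCP orientation; "ft_force": force on the tool from outside, world axes, zero at the start; "moment": the same for the moment, N m; "opening": opening from 0.0 (shut) to 1.0 (fully open).
Only numpy, scipy, OpenCV 4.12 (cv2) and the standard library are available. Lean on these libraries where they do the work, as an engineer would, in place of code of your own. Each camera call takes 0.05 s, during which the arm holds its last target.

## Working session

There is one attempt and no reset: what is moved stays moved. The work goes in short steps, Python scripts to look and compute and a tool call to move; the robot and the scene stay as the last step left them, time stands still between calls to the robot, and variables do not carry over. Pictures are saved under pics/ and viewed, and the job is handed in when it is done.

Besides the shell and the picture viewer there is one more tool, called after "Call:" as name(argument=value, ...), one argument or row to a line, values as JSON. drive_tool: Moves the arm, as the interface text tells. Shifts and turns lie within -1 to 1; 1 stands for 0.15 m of shift or 90 degrees of turn. Its arguments: {"type":"object","properties":{"steps":{"type":"array"}},"required":["steps"]}

```bash
mkdir -p pics; ls; cat > h.py <<'E'
import numpy as np, cv2
from cell import ctrl, snapshot, camera_info, spot_in, masks_of
E
python3 - <<'E'
from h import *
o=ctrl.get_obs();print(o['time'],o['ee_pos'],o['ee_rot'],o['opening'],ctrl.pinch_z)
for c in ['scene','top','wrist']:
    im=snapshot(c);cv2.imwrite(f'pics/{c}0.png',im[:,:,::-1]);i=camera_info(c);print(c,{k:np.round(v,4).tolist() for k,v in i.items()})
    if c!='wrist':
        for t in ['cupboard','door','catch_pad','egg_cup_a','salt_pig','poaching_cup']:
            r=spot_in(c,t);print(t,[(np.round(a['rect'],1).tolist(),round(float(a['confidence']),2)) for a in r])
E
```

```text
pics
0.0 [0.19799181 0.59214366 0.22142052] [-1.79888149e+02 -1.35939864e-02  1.61505779e+02] 0.9980626519653966 0.0187
scene {'fx': 515.1479, 'fy': 515.1479, 'cx': 315.9663, 'cy': 202.4648, 'k1': -0.063, 'R': [[-0.8833, 0.4687, -0.0135], [0.3703, 0.6796, -0.6333], [-0.2876, -0.5644, -0.7738]], 't': [0.5973, -0.0844, 1.5834]}
cupboard [([249.9, 178.8, 378.4, 332.4], 0.96), ([286.2, 229.8, 325.9, 265.5], 0.7)]
door [([316.6, 176.9, 380.3, 287.8], 0.62)]
catch_pad [([316.7, 193.4, 332.7, 209.1], 0.84)]
egg_cup_a [([325.5, 133.4, 343.5, 159.8], 0.67), ([290.0, 144.6, 304.8, 168.7], 0.66)]
salt_pig [([239.9, 144.3, 279.9, 189.4], 0.95)]
poaching_cup [([287.4, 232.5, 324.6, 265.2], 0.61)]
top {'fx': 398.574, 'fy': 398.574, 'cx': 319.7088, 'cy': 200.4613, 'k1': -0.0736, 'R': [[0.0252, -0.9995, -0.0197], [-0.9965, -0.0235, -0.0799], [0.0794, 0.0217, -0.9966]], 't': [-0.0697, 0.6322, 1.0735]}
cupboard [([222.1, 114.5, 338.3, 237.5], 0.92)]
door [([238.7, 191.7, 337.5, 240.3], 0.88)]
catch_pad [([308.1, 191.5, 327.3, 217.5], 0.76), ([234.8, 193.9, 337.6, 234.2], 0.16)]
egg_cup_a [([410.0, 271.5, 438.2, 291.6], 0.91), ([417.9, 224.8, 443.2, 242.4], 0.88)]
salt_pig [([408.9, 163.0, 454.7, 208.7], 0.7)]
poaching_cup [([242.2, 125.6, 275.9, 163.3], 0.62)]
wrist {'fx': 299.3931, 'fy': 299.3931, 'cx': 320.0389, 'cy': 197.42, 'k1': 0.0054, 'R': [[0.3166, 0.9486, -0.0014], [0.9191, -0.3063, 0.2479], [0.2347, -0.0797, -0.9688]], 't': [-0.6251, -0.0306, 0.391]}
```

```bash
python3 - <<'E'
import cv2,numpy as np
s=cv2.imread('pics/scene0.png');t=cv2.imread('pics/top0.png')
cv2.imwrite('pics/s0z.png',cv2.resize(s[125:345,220:430],None,fx=2.7,fy=2.7,interpolation=cv2.INTER_CUBIC))
cv2.imwrite('pics/t0z.png',cv2.resize(t[100:300,200:460],None,fx=3,fy=3,interpolation=cv2.INTER_CUBIC))
E
```

```text
(no output)
```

View pics/s0z.png

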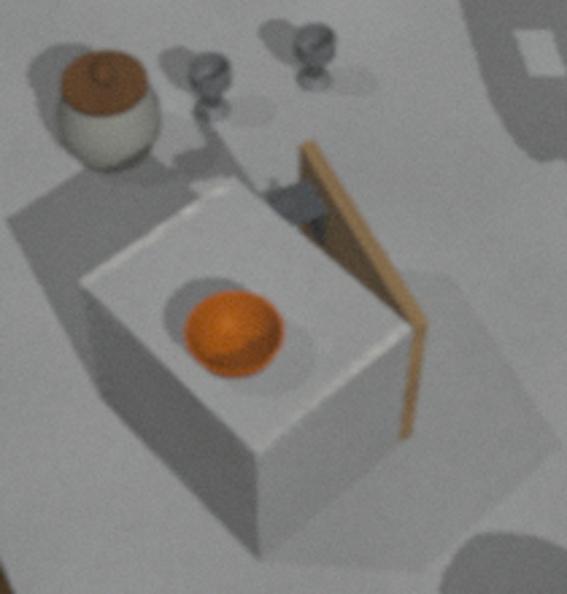

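View pics/t0z.png

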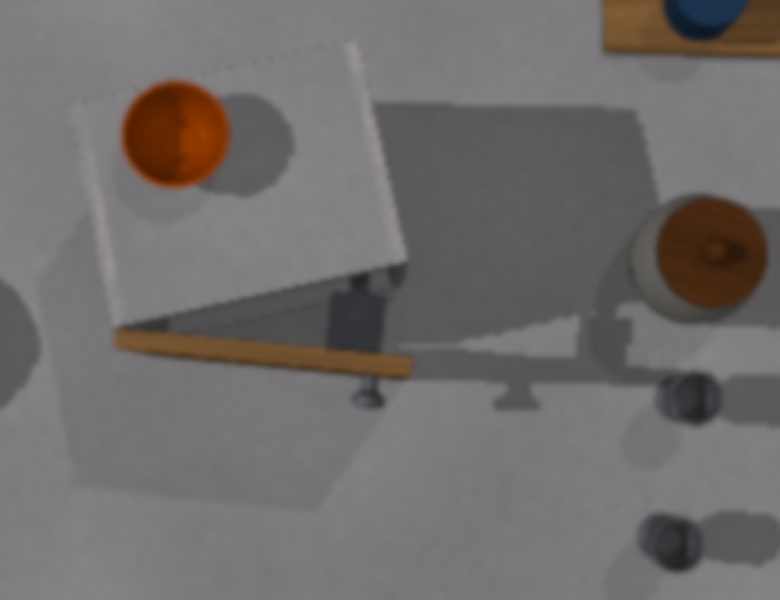

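View pics/top0.png

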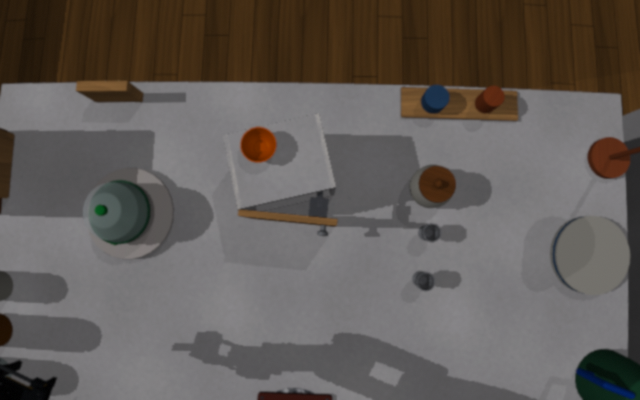

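```bash
cat >> h.py <<'E'
CI={c:camera_info(c) for c in ['scene','top']}
def proj(c,X,ci=None):
    i=ci or CI[c];p=np.asarray(X)@np.array(i['R']).T+np.array(i['t']);u=p[:,:2]/p[:,2:]
    u=u*(1+i['k1']*(u**2).sum(1,keepdims=True));return u*[i['fx'],i['fy']]+[i['cx'],i['cy']]
def Rz(a): return np.array([[np.cos(a),-np.sin(a),0],[np.sin(a),np.cos(a),0],[0,0,1]])
def ray_z(c,uv,z,ci=None):
    i=ci or CI[c];d=(np.array(uv,float)-[i['cx'],i['cy']])/[i['fx'],i['fy']];u=d.copy()
    for _ in range(20): u=d/(1+i['k1']*(u@u))
    R=np.array(i['R']);o=-R.T@i['t'];v=R.T@np.r_[u,1];return o+v*(z-o[2])/v[2]
E
cat > fit.py <<'E'
from h import *
from scipy.optimize import least_squares
C=np.array([[0,.117,.2],[0,-.117,.2],[.18,-.117,.2],[.18,.117,.2]])
t=np.array([[116,325],[404,262],[350,43],[72,105]])/3+[200,100]
s=np.array([[412,325],[230,180],[80,280],[260,447]])/2.7+[220,125]
# door top corners: outer free, inner free, (door_hinge frame)
D=np.array([[-.016,-.232,0],[0,-.232,0]])
dt=np.array([[411,377],[411,355]])/3+[200,100]
ds=np.array([[318,143],[302,143]])/2.7+[220,125]
def pose(p,X): return X@Rz(p[2]).T+[p[0],p[1],p[3]]
def door(p,X): # hinge at cupboard frame (hx, .117?)
    return pose(p,X@Rz(-p[4]).T+[p[5],.116,.2])
def res(p): return np.r_[(proj('top',pose(p,C))-t).ravel(),(proj('scene',pose(p,C))-s).ravel(),
   (proj('top',door(p,D))-dt).ravel(),(proj('scene',door(p,D))-ds).ravel(),p[5]/.002]
if __name__=='__main__':
    r=least_squares(res,[.55,.1,0,0,.32,0],loss='soft_l1');p=r.x
    print(np.round(p,4),np.degrees(p[2]));print(np.round(res(p),1))
    pad=np.array([[.023,-.185,-.024]]);w=door(p,pad)[0];print('pad',w,proj('top',[w]),proj('scene',[w]))
    print('pad boxes top',(308+327)/2,(191.5+217.5)/2)
    for c in ['top','scene']:
        for q in {'top':[(410,271.5,438.2,291.6),(417.9,224.8,443.2,242.4)],'scene':[(325.5,133.4,343.5,159.8),(290,144.6,304.8,168.7)]}[c]:
            print('cup',c,ray_z(c,[(q[0]+q[2])/2,(q[1]+q[3])/2],.035))
    print('pig',ray_z('top',[432,186],.06))
    np.save('p.npy',p)
E
python3 fit.py
```

```text
[ 6.232e-01  1.910e-02  2.476e-01 -4.100e-03  3.247e-01  5.000e-04] 14.188036124755456
[-0.8  1.1  1.  -0.1  1.9 -0.6 -1.2  0.8  0.5  1.3  0.7 -1.6 -0.5  0.5
 -1.2  2.8 -0.5  0.5  0.2  0.9 -1.4 -1.7 -1.1  0.2  0.3]
pad [ 0.60396515 -0.05448179  0.17185124] [[318.26227564 207.96819196]] [[330.13988333 199.86212856]]
pad boxes top 317.5 204.5
cup top [ 0.42049836 -0.34112695  0.035     ]
cup top [ 0.54981102 -0.35743762  0.035     ]
cup scene [ 0.4307219  -0.33702557  0.035     ]
cup scene [ 0.5532063  -0.35371784  0.035     ]
pig [ 0.6767643  -0.35439735  0.06      ]
```

Call:
drive_tool(
  steps=[0,0,0,-0.5,-0.4,-0.73,-1,0,0,0,-0.98,-0.81,-0.73,-1,0,0,0,-0.98,-0.81,-0.73,-1,0,0,0,-0.98,-0.81,-0.73,-1,0,0,0,-0.98,-0.81,-0.73,-1,0,0,0,-0.98,-0.81,-0.73,-1],
)

```text
time: 1.25
ee_pos: [0.3018, 0.4283, 0.3356]
ee_rot: [179.8, 0.2, 161.4]
ft_force: [0.8, 0.9, 0.4]
opening: 0.63
```

Call:
drive_tool(
  steps=[0,0,0,-0.98,-0.81,0,-1,0,0,0,-0.98,-0.81,0,-1,0,0,0,-0.98,-0.81,0,-1,0,0,0,-0.98,-0.81,0,-1,0,0,0,-0.98,-0.81,0,-1],
)

```text
time: 1.67
ee_pos: [0.4014, 0.2662, 0.332]
ee_rot: [-180.0, 0.1, 161.4]
ft_force: [0.2, -0.3, 0.9]
opening: 0.249
```

Call:
drive_tool(
  steps=[0,0,0,-0.98,-0.81,0,-1,0,0,0,-0.98,-0.81,0,-1,0,0,0,-0.98,-0.81,0,-1,0,0,0,-0.98,-0.81,0,-1,0,0,0,-0.98,-0.81,0,-1],
)

```text
time: 2.08
ee_pos: [0.5024, 0.1039, 0.3318]
ee_rot: [-180.0, 0.0, 161.4]
ft_force: [-0.2, 0.1, 0.2]
opening: 0.008
```

Call:
drive_tool(
  steps=[0,0,-0.08,-0.86,-0.84,0,-1,0,0,-0.157,-0.86,-0.84,0,-1,0,0,-0.157,-0.86,-0.84,0,-1,0,0,-0.157,-0.86,-0.84,0,-1,0,0,-0.157,-0.86,-0.84,0,-1,0,0,-0.157,-0.86,-0.84,0,-1],
)

```text
time: 2.58
ee_pos: [0.5844, -0.0572, 0.3308]
ee_rot: [-179.9, -0.1, 175.4]
ft_force: [-1.0, -1.4, -0.2]
opening: 0.004
```

```bash
cat > w.py <<'E'
from h import *
import sys
o=ctrl.get_obs();print(o['ee_pos'],o['ee_rot'],o['qpos'])
ci=camera_info('wrist');im=snapshot('wrist');n=sys.argv[1]
import pickle;pickle.dump(ci,open(f'{n}.pkl','wb'))
cv2.imwrite(f'pics/{n}.png',im[:,:,::-1])
for t in ['door','catch_pad']:
    print(t,[(np.round(a['rect'],1).tolist(),round(float(a['confidence']),2)) for a in spot_in('wrist',t)])
E
python3 w.py w1
```

```text
[ 0.58438609 -0.05717371  0.33075988] [-1.79948634e+02 -5.70605989e-02  1.75373652e+02] [-1.32456001e+01  4.75444969e+00  8.47710200e+01 -5.93402944e-02
  9.05232480e+01 -9.86197942e+01]
door [([280.2, 137.7, 509.9, 226.5], 0.72)]
catch_pad [([301.0, 189.8, 342.9, 226.5], 0.94)]
```

View pics/w1.png

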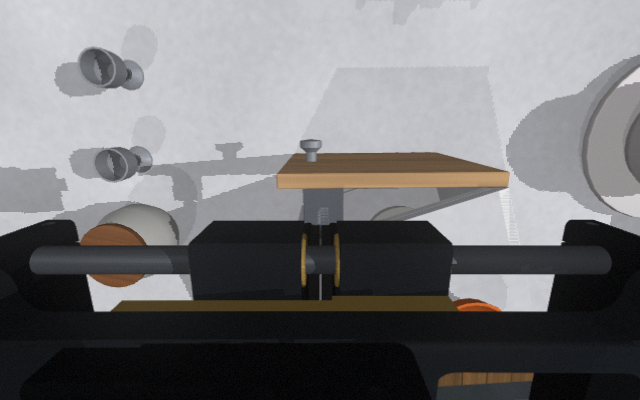

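```bash
python3 - <<'E'
from h import *
import pickle
from fit import door
ci=pickle.load(open('w1.pkl','rb'));p=np.load('p.npy')
a=ray_z('',[277.5,187],.2,ci);b=ray_z('',[508,187],.2,ci);print(a,b,np.linalg.norm(a-b),np.degrees(np.arctan2(*(b-a)[[1,0]]))-90)
print('fit',door(p,np.array([[0,-.232,0],[0,0,0]])))
for u in [(303,215),(342,215)]:print(ray_z('',u,.176,ci))
E
python3 -c "
import cv2
i=cv2.imread('pics/w1.png')[120:240,260:520];cv2.imwrite('pics/w1z.png',cv2.resize(i,None,fx=3,fy=3))"
```

```text
[ 0.57757805 -0.09926449  0.2       ] [0.59592083 0.1306923  0.2       ] 0.23068719521549638 -4.560612031537261
fit [[ 0.57741523 -0.09957172  0.19585124]
 [ 0.59527514  0.13173981  0.19585124]]
[ 0.61641607 -0.07860207  0.176     ]
[ 0.61984922 -0.03537415  0.176     ]
```

View pics/w1z.png

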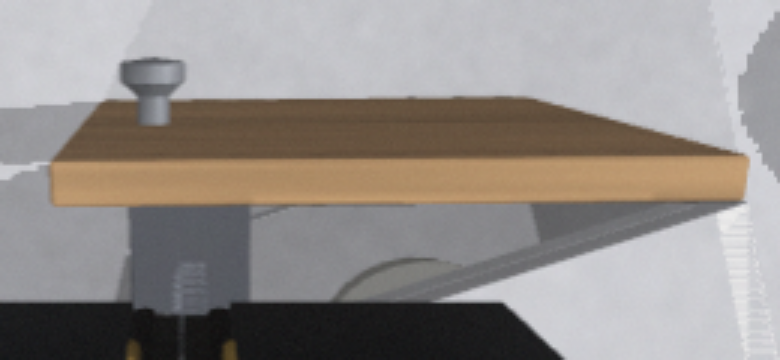

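Call:
drive_tool(
  steps=[0,0,0,-0.09,0.03,0.2,-1,0,0,0,-0.09,0.03,0.4,-1,0,0,0,-0.09,0.03,0.6,-1,0,0,0,-0.09,0.03,0.8,-1,0,0,0,-0.09,0.03,0.94,-1,0,0,0,-0.09,0.03,0.94,-1,0,0,0,-0.09,0.03,0.94,-1],
)

```text
time: 3.32
ee_pos: [0.596, -0.0481, 0.1904]
ee_rot: [180.0, -0.1, 175.7]
ft_force: [-0.4, -0.7, 0.1]
opening: 0.003
```

```bash
python3 w.py w2; python3 - <<'E'
from h import *
for c in ['top','scene']:
    im=snapshot(c)[:,:,::-1];im=im[100:300,200:460] if c=='top' else im[125:345,220:430]
    cv2.imwrite(f'pics/{c}2z.png',cv2.resize(im,None,fx=2.5,fy=2.5,interpolation=cv2.INTER_CUBIC))
E
```

```text
[ 0.59600743 -0.04810818  0.19043744] [ 1.79967483e+02 -1.37428858e-01  1.75742283e+02] [-1.21758288e+01  1.04470174e+01  9.34905235e+01  1.36699702e-02
  7.62030577e+01 -9.79213494e+01]
door [([220.4, 133.1, 640.0, 225.1], 0.66)]
catch_pad []
```

View pics/w2.png

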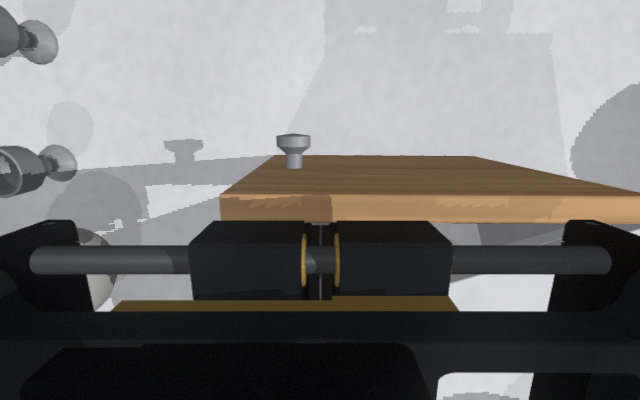

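View pics/scene2z.png

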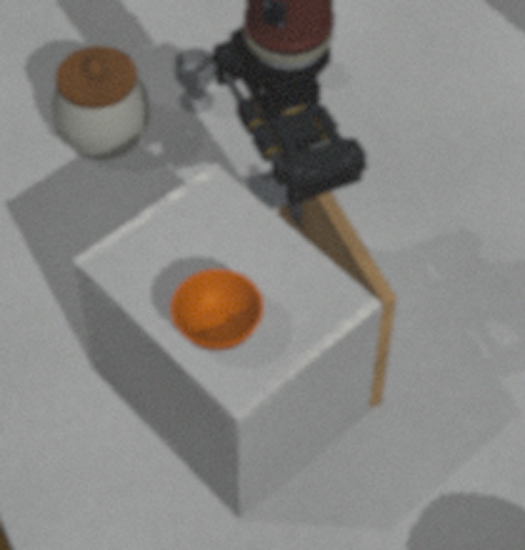

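Call:
drive_tool(
  steps=[0,0,0,0,-0.045,0.05,-1,0,0,0,0,-0.045,0.1,-1,0,0,0,0,-0.045,0.14,-1,0,0,0,0,-0.045,0.18,-1,0,0,0,0,-0.045,0.18,-1,0,0,0,0,-0.045,0.18,-1],
)

```text
time: 4.07
ee_pos: [0.5963, -0.0571, 0.1638]
ee_rot: [-180.0, -0.0, 175.6]
ft_force: [-1.0, -3.1, 3.2]
opening: 0.004
```

Call:
drive_tool(
  steps=[0,0,0.031,0.061,-0.004,0.01,-1,0,0,0.062,0.122,-0.004,0.01,-1,0,0,0.093,0.182,-0.002,0.01,-1,0,0,0.124,0.243,0.003,0.01,-1,0,0,0.156,0.303,0.011,0.01,-1,0,0,0.187,0.363,0.022,0.01,-1,0,0,0.218,0.422,0.036,0.01,-1,0,0,0.249,0.481,0.053,0.01,-1,0,0,0.28,0.538,0.073,0.01,-1,0,0,0.311,0.595,0.095,0.01,-1],
)

```text
time: 4.9
ee_pos: [0.5089, -0.0354, 0.1634]
ee_rot: [180.0, 0.1, 147.5]
ft_force: [1.1, -1.1, 4.8]
opening: 0.005
```

```bash
python3 w.py w3; python3 - <<'E'
from h import *
for c in ['top']:
    im=snapshot(c)[:,:,::-1];im=im[100:300,200:460] if c=='top' else im[125:345,220:430]
    cv2.imwrite(f'pics/{c}3z.png',cv2.resize(im,None,fx=2.5,fy=2.5,interpolation=cv2.INTER_CUBIC))
E
```

```text
[ 0.50893714 -0.03543121  0.16343852] [1.79951559e+02 9.50606861e-02 1.47503806e+02] [-1.28543531e+01 -3.26121894e-01  1.08043684e+02  1.43575994e-02
  7.21766263e+01 -7.03625815e+01]
door [([219.1, 134.6, 639.3, 238.4], 0.67)]
catch_pad []
```

View pics/w3.png

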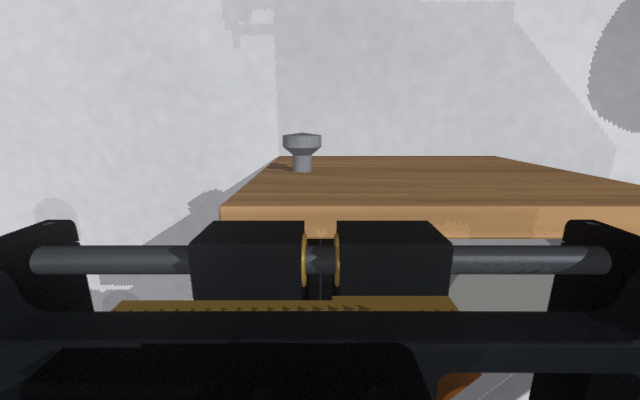

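View pics/top3z.png

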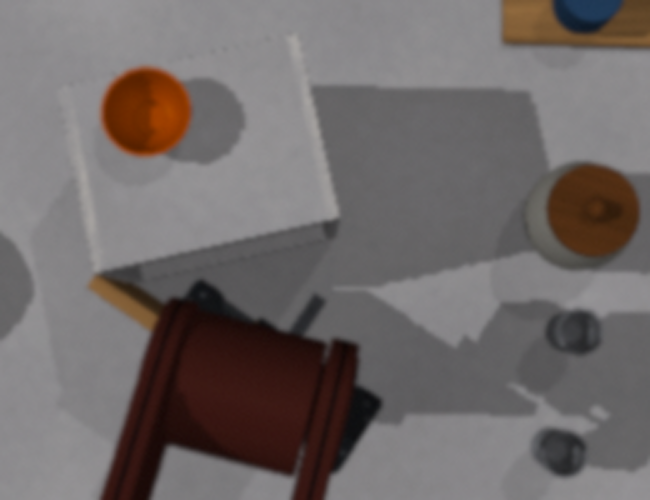

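The door has followed, and the arm of the catch shows clear of the lip. I'll continue the same arc.

Call:
drive_tool(
  steps=[0,0,0.031,0.061,-0.004,0.0,-1,0,0,0.062,0.122,-0.004,0.0,-1,0,0,0.093,0.182,-0.002,0.0,-1,0,0,0.124,0.243,0.003,0.0,-1,0,0,0.156,0.303,0.011,0.0,-1,0,0,0.187,0.363,0.022,0.0,-1,0,0,0.218,0.422,0.036,0.0,-1,0,0,0.249,0.481,0.053,0.0,-1,0,0,0.28,0.538,0.073,0.0,-1,0,0,0.311,0.595,0.095,0.0,-1,0,0,0.311,0.595,0.095,0.0,-1],
)

```text
time: 6.02
ee_pos: [0.441, 0.0253, 0.1629]
ee_rot: [179.9, -0.0, 119.7]
ft_force: [-0.1, 1.0, 4.1]
opening: 0.005
```

```bash
python3 w.py w4
```

```text
[0.44102774 0.02532251 0.16285844] [ 1.79932936e+02 -3.53108588e-02  1.19667914e+02] [-7.01679975e+00 -1.03445445e+01  1.17372409e+02  7.15291110e-02
  7.29394621e+01 -3.67056589e+01]
door [([217.3, 134.1, 639.4, 240.4], 0.71)]
catch_pad []
```

View pics/w4.png

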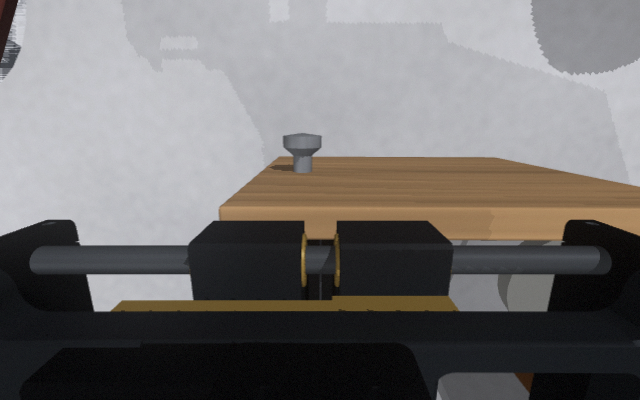

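Call:
drive_tool(
  steps=[0,0,0,-0.02,0,-0.03,-1,0,0,0,-0.03,0,-0.1,-1,0,0,0,-0.03,0,-0.25,-1,0,0,0,-0.03,0,-0.5,-1,0,0,0,-0.03,0,-0.75,-1,0,0,0,-0.03,0,-1,-1,0,0,0,-0.03,0,-1,-1],
)

```text
time: 6.75
ee_pos: [0.446, 0.0192, 0.3211]
ee_rot: [179.5, 0.4, 119.6]
ft_force: [0.9, -0.1, -0.2]
opening: 0.008
```

Call:
drive_tool(
  steps=[0,0,0,0.2,0.2,-0.4,-1,0,0,0,0.4,0.5,-0.7,-1,0,0,0,0.4,0.7,-0.7,-1,0,0,0,0.4,1,-0.7,-1,0,0,0,0.4,1,-0.7,-1,0,0,0,0.4,1,-0.7,-1],
)

```text
time: 7.25
ee_pos: [0.5475, 0.1494, 0.4161]
ee_rot: [-179.9, -0.1, 119.8]
ft_force: [-0.2, -0.2, -1.1]
opening: 0.005
```

```bash
python3 w.py w5; python3 - <<'E'
from h import *
for c in ['top','scene']:
    im=snapshot(c)[:,:,::-1];im=im[100:300,200:460] if c=='top' else im[125:345,220:430]
    cv2.imwrite(f'pics/{c}5z.png',cv2.resize(im,None,fx=2.5,fy=2.5,interpolation=cv2.INTER_CUBIC))
E
```

```text
[0.54751293 0.14938449 0.41610816] [-1.79935813e+02 -7.45549391e-02  1.19799390e+02] [ 7.27342702e+00  1.88552757e+00  7.88673509e+01  4.48708036e-02
  9.93349709e+01 -2.25187601e+01]
door [([170.3, 166.6, 346.5, 231.8], 0.62), ([193.5, 210.9, 227.0, 231.5], 0.23)]
catch_pad [([194.0, 209.1, 225.5, 231.7], 0.68)]
```

View pics/scene5z.png

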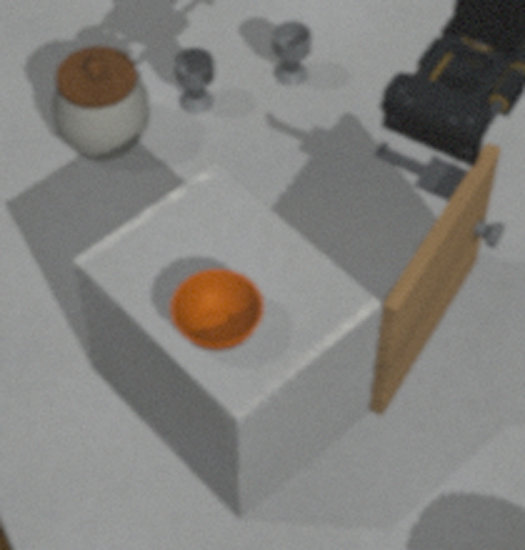

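View pics/top5z.png

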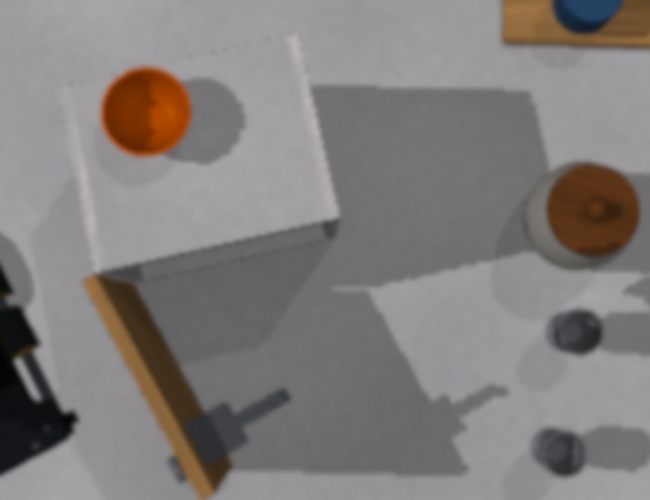

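View pics/w5.png

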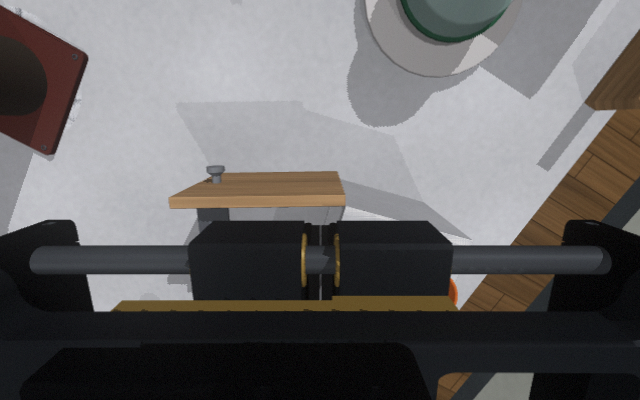

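```bash
python3 - <<'E'
from h import *
import pickle
ci=pickle.load(open('w5.pkl','rb'))
a=ray_z('',[170,207.5],.2,ci);b=ray_z('',[344,207],.2,ci);y=np.degrees(np.arctan2(*(b-a)[[1,0]]))-90
print(a,b,np.linalg.norm(a-b),y,'door rad',np.radians(14.2-y))
print([(np.round(r['rect'],1).tolist()) for t in ['egg_cup_a','salt_pig','poaching_cup'] for r in spot_in('top',t)])
print(ctrl.get_obs()['joint_vel'],ctrl.get_obs()['ft_force']);print(ctrl.job_done())
E
```

```text
[0.39704541 0.0137238  0.2       ] [0.59556035 0.12851458 0.2       ] 0.2293144237026482 -59.96145827853116 door rad 1.2943616250407746
[[411.0, 273.4, 435.5, 292.5], [420.4, 223.5, 440.7, 241.6], [408.9, 162.2, 453.7, 208.0], [241.3, 126.3, 278.7, 165.0]]
[ 0.09023637  0.01123523 -0.25524042  0.03740543 -0.18529406  0.12447561] [ 0.14668583 -0.18697376 -1.33732628]
the job is handed in; nothing more can be done
None
```

The door now stands open at about 1.29 rad (74°), past the 1.03 rad needed, and the job is handed in at about 8 s on the robot's clock. No verdict is reported.

I lowered the shut fingers through the gap above the door's free end and pushed the catch pad down about 12 mm, judged from the fingertip height. The upward force then was about 3–5 N. Keeping it down, I swung the door out along its arc, then lifted off and moved the arm clear.

**Last checks before handing in:**
- **Door:** the angle comes from the wrist camera. The door's edge measured 0.229 m there against the true 0.232 m.
- **Bystanders:** the egg cups, salt pig and poaching cup are where they were, to within a few pixels in the top view.
- **Contact:** the gripper is well clear of everything and the force reading is only noise.
- **Catch:** the pictures show it away from the lip with nothing on it, but I did not measure how far it sprang back.

None of the checks failed. The first door fit from the fixed cameras was about 4 mm low in height, and the wrist picture agreed with the stated 200 mm.

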